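# Hold a stone specimen square in the camera stage's corner

## Task

Pick up the oblong stone block, the tallest of the stone samples, and stand it upright on the camera stage with its long side along the long fence. Press it fully home into the corner so that it bears on both fences at once, and finish while still holding it pressed there for the picture. Leave the other loose things where they are.

Things in the scene. Friction and masses are not known exactly. Their poses are not given: they have to be found in the camera images.
- block: the oblong stone specimen block, the tallest of the three stone samples: 60 mm long (its x axis) x 36 mm wide (y) x 55 mm high (z), about 0.3 kg, plain faces, standing upright on the table among the other samples. Origin: centre of its underside. Half a turn about z makes no difference.
- stage: camera stage, fixed to the table: a flat aluminium plate 180 (its x) x 150 (y) x 12 mm thick, with two low steel fences on it forming an inside corner. A small level-looking camera (up to 69 mm above the table, 34 mm wide) stands on the same base, 113 to 175 mm out along the stage's +x at y = +20 mm. Origin: centre of the plate's underside, z up. The stage does not yield.
- corner (a point): the inside corner of the stage, where the inner faces of the two fences and the plate's top (12 mm above the table) meet; axes as the stage's: the free plate lies towards -x and +y of it. A block fully home here, long side on the long fence, has its origin at x = -30 mm, y = +18 mm, z = 0 of this point.
- long_fence: the long fence, fixed on the stage: steel bar 122 mm long (along x) x 14 mm thick, standing 12 mm above the plate. Origin: centre of its underside, on the plate's top. Its inner face looks to the stage's +y, 7 mm from the origin.
- short_fence: the short fence, fixed on the stage at right angles to the long one: steel bar 82 mm long (along y) x 14 mm thick, standing 12 mm above the plate. Origin: centre of its underside, on the plate's top. Its inner face looks to the stage's -x, 7 mm from the origin.
- puck: round polished stone puck, 40 mm diameter, 25 mm high; loose bystander. Origin: centre of its underside.
- cube: low square stone sample, 38 x 38 x 28 mm high; loose bystander. Origin: centre of its underside.
- dish: shallow glass dish, 84 mm across the rim, 18 mm high; loose bystander. Origin: centre of its underside.
- beaker: glass beaker, 68 mm across the rim, 85 mm high; loose bystander. Origin: centre of its underside.
- slide_box: closed wooden slide box, 100 x 78 x 30 mm high, to the right of the stage; loose bystander. Origin: centre of its underside.
Things that resemble listed ones, but are neither listed nor needed, are in the scene too. Leave any red look-alike of the block alone.

How it is judged:
By the outcome, as a careful person would: the job done as asked, in the order asked, and still so for the second after the job is handed in, while the arm keeps its last pose, push and grip.
It also fails if it takes over 48 s, if anything falls off the work surface, if the arm or the gripper's body presses on something with over 40 N, if the wrist force passes 120 N, or if a joint passes its speed limit or range.

## Robot

A 6-joint arm with a two-finger parallel gripper is mounted at the origin on the work surface. World frame = base frame: x ahead of the robot, y to its left, z up, the work surface at z = 0. Lengths are in mm, angles in rad, forces in N, time in s.
With the tool pointing down it reaches from about 400 to 925 mm from the base axis. Payload 12.5 kg.
Tool frame: the origin (TCP) lies midway between the tips of the shut fingers; the grasp point (between the pads) lies 19 mm behind it; z points along the fingers, y is the direction in which the jaws open and shut (so a half turn about z gives the same grasp; the last joint's range is limited). The gripper opens to 95 mm and grips with 3 to 60 N. Pads are 20 mm wide; open, the fingers measure 119 mm over their backs; the gripper's body (75 mm by 180 mm) begins 59 mm behind the grasp point.
Start: joints at [1.165, 0.491, 1.559, -0, 1.092, -0.106], TCP at [184.564, 597.146, 214.661] pointing down, gripper open.
Joint ranges: [-3.1, 3.1], [-0.84, 2.19], [0.05, 2.79], [-1.13, 4.28], [0.06, 2.93], [-2.69, 2.69]. Speed limits (rad/s): [2.22, 2.22, 2.79, 3.14, 3.14, 3.14].

## Interface

Orientations are given as [roll, pitch, yaw] about the fixed x, y, z axes, in that order (R = Rz(yaw) Ry(pitch) Rx(roll)).
In Python, from cell import env gives the robot as it stands.
- The arm moves only by the tool arm_command, never from a script. Its argument "steps" is a list of rows, each an object of numbers: "dx", "dy", "dz": the shift along the tool's x, y, z as a fraction of full scale; "rx", "ry", "rz": the turn, a rotation vector about the tool's x, y, z as a fraction of full scale; "claw": the gripper command: -1 is fully open, 1 is shut, values between are in proportion. In form: [{"dx": .., "dy": .., "dz": .., "rx": .., "ry": .., "rz": .., "claw": ..}, ...]. A call has 1 to 10 rows; each row shifts and turns the pose as measured when the row begins, along the tool's axes as they then stand; what a row does not reach is not made up. Full scale, the value 1, is 0.8 m for a shift and 90 degrees for a turn. A row lasts 1/8 s, in which the tool goes at most 62.5 mm and 10.7 degrees, less where a joint would pass 70% of its speed; a pose out of reach is approached as far as the arm can. A call with a number of a shift or a turn outside -1 to 1 is refused whole. A call with a gripper value outside its range is refused whole. The fingers move at their own pace and stop on an object; the grip force is fixed at half the most. Time passes only in rows, so rows that do not move let the fingers close. It gives the time, the measured TCP pose, the force and the opening at its end, in the units of the state.
- env.state(): the state, without advancing time (a new reading comes with each control period).
- env.read_camera(name): name is "scene" or "top"; returns (picture, depth): 384x512x3 uint8, red, green, blue; 384x512 float32, mm along the optical axis (not along the pixel's ray), 0 where there is no reading.
- env.get_calibration(name): a dict with "vfov" (degrees; the focal length in pixels is half the picture's height over the tangent of half this angle, whatever the lens; pixels are square), "cx", "cy" (the principal point, pixels), "k1" (the pictures are not rectified: a ray, as slopes to the right and down, at radius r is drawn at 1 + k1 r^2 times it, then the intrinsics apply), "xyz" and "attitude" of the camera in the world. Camera axes: x right, y up, looking along -z (the intrinsics and any distortion apply to the point x, -y, -z); pixel columns grow to the right and rows downward; lengths in mm; the calibration is good to about 2 mm. A picture is of the moment at which its call begins. get_calibration takes no time and is no camera call.
- env.job_done(): hands the job in, once; it reports no verdict.
The state is a dict: "t": time; "joints": joint angles; "qvel": joint speeds; "tau": joint torques, N m; "eef_pos": TCP position; "tcp_rot": TCP orientation; "ft_force": force on the tool from outside, world axes, zero at the start; "moment": the same for the moment, N m; "opening": opening from 0.0 (shut) to 1.0 (fully open).
Only numpy, scipy, OpenCV 4.12 (cv2) and the standard library are available. Lean on these libraries where they do the work, as an engineer would, in place of code of your own. Each camera call takes 0.05 s, during which the arm holds its last target.

## Working session

There is one attempt and no reset: what is moved stays moved. The work goes in short steps, Python scripts to look and compute and a tool call to move; the robot and the scene stay as the last step left them, time stands still between calls to the robot, and variables do not carry over. Pictures are saved under pics/ and viewed, and the job is handed in when it is done.

Besides the shell and the picture viewer there is one more tool, called in YAML: its name, and indented under it one key for each argument. arm_command: Moves the arm, as the interface text tells. Its arguments: {"type":"object","properties":{"steps":{"type":"array","items":{"type":"object","properties":{"dx":{"type":"number"},"dy":{"type":"number"},"dz":{"type":"number"},"rx":{"type":"number"},"ry":{"type":"number"},"rz":{"type":"number"},"claw":{"type":"number"}}}}},"required":["steps"]}

```bash
ls; mkdir -p pics; python3 - <<'E'
from cell import env
import cv2,numpy as np
print(env.state())
for n in("scene","top"):
    p,d=env.read_camera(n); cv2.imwrite(f"pics/{n}0.png",p[:,:,::-1]); np.savez(f"{n}0.npz",p=p,d=d); print(n,env.get_calibration(n))
E
```

```text
pics
{'t': 0.0, 'joints': array([ 1.16540103e+00,  4.91569101e-01,  1.55945685e+00,  2.26830715e-05,
        1.09169184e+00, -1.05619298e-01]), 'qvel': array([-3.22268434e-05, -1.12997311e-03,  1.52205989e-04,  3.93073843e-04,
        5.47764108e-04, -5.87988794e-04]), 'tau': array([-2.58788576e-03, -6.12648296e+01, -2.58173347e+01,  6.90807123e-02,
        4.82753059e-02, -7.06237824e-05]), 'eef_pos': array([184.45385588, 596.90524194, 214.05327273]), 'tcp_rot': array([-3.14047591e+00, -1.38620381e-04,  2.84180611e+00]), 'ft_force': array([-0.16600393,  0.45229805, -0.02664012]), 'moment': array([-0.02949624,  0.02152943,  0.02800866]), 'opening': 0.9976955618555725}
scene {'vfov': 57.968931863659854, 'cx': 248.54927861342912, 'cy': 193.56944137531454, 'k1': 0.03315257260464112, 'xyz': array([1267.36052928,   71.10957617,  689.85816568]), 'attitude': array([ 0.8462218 , -0.00352962,  1.83709927])}
top {'vfov': 49.35204152454, 'cx': 254.64549147877597, 'cy': 187.5787053729667, 'k1': 0.03116327662321679, 'xyz': array([ 371.6756525 ,  -89.86496206, 1263.75692664]), 'attitude': array([ 0.15153304, -0.02306097, -1.55366638])}
```

View pics/scene0.png

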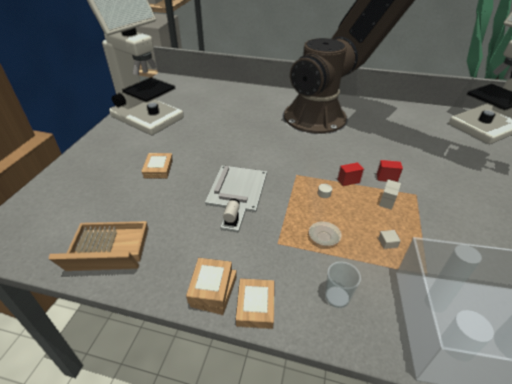

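View pics/top0.png

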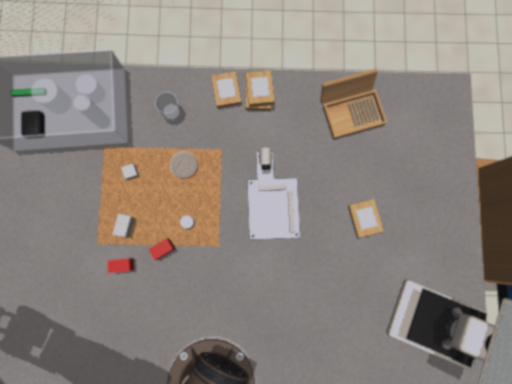

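Scene: the arm is at the back. On the cork mat are a grey oblong (top 122,225; scene 391,189), a low cube (top 129,171), the puck (top 186,222) and the dish. There are two red look-alikes (top 161,249 and 120,265), and the stage is at top (273,208). The grey oblong fits the description, so I'll confirm it with an enlarged crop and measure it.

```bash
cat > h.py <<'E'
import numpy as np,cv2
from scipy.spatial.transform import Rotation as R
from cell import env
def K(n):
    c=env.get_calibration(n); f=192/np.tan(np.radians(c['vfov']/2)); return c,f
def rays(n,uv):
    c,f=K(n); uv=np.asarray(uv,float).reshape(-1,1,2)
    # drawn = s*(1+k1 r^2)
    s=cv2.undistortPoints(uv,np.array([[f,0,c['cx']],[0,f,c['cy']],[0,0,1.]]),np.array([c['k1'],0,0,0.]))[:,0]
    d=np.c_[s[:,0],-s[:,1],-np.ones(len(s))]
    return c['xyz'],d@R.from_euler('xyz',c['attitude']).as_matrix().T
def at_depth(n,uv,z):
    o,d=rays(n,uv); return o+d*np.asarray(z).reshape(-1,1)
def at_z(n,uv,z):
    o,d=rays(n,uv); return o+d*((z-o[2])/d[:,2])[:,None]
def cloud(n,d):
    v,u=np.mgrid[0:384,0:512]; return at_depth(n,np.c_[u.ravel(),v.ravel()],d.ravel()).reshape(384,512,3)
def proj(n,P):
    c,f=K(n); P=np.atleast_2d(P); q=(P-c['xyz'])@R.from_euler('xyz',c['attitude']).as_matrix()
    s=np.c_[q[:,0],-q[:,1]]/(-q[:,2:]); r2=(s**2).sum(1)[:,None]
    return s*(1+c['k1']*r2)*f+[c['cx'],c['cy']]
E
python3 - <<'E'
from h import *
t=np.load('top0.npz');s=np.load('scene0.npz')
def crop(p,x,y,w,h,k): return cv2.resize(p[y:y+h,x:x+w,::-1],None,fx=k,fy=k,interpolation=cv2.INTER_CUBIC)
cv2.imwrite('pics/c1.png',np.vstack([crop(t['p'],90,150,140,60,5),crop(t['p'],90,210,140,60,5)]))
cv2.imwrite('pics/c2.png',crop(s['p'],300,150,130,100,6))
cv2.imwrite('pics/c3.png',crop(t['p'],230,140,90,110,5))
cv2.imwrite('pics/c4.png',crop(s['p'],190,150,100,90,6))
for n,dd in(('top',t),('scene',s)):
    C=cloud(n,dd['d']); print(n)
    for lab,uv in dict(block=(122,225) if n=='top' else (391,187),cube=(129,170) if n=='top' else (390,237),puck=(186,222) if n=='top' else (325,188),plate=(262,212) if n=='top' else (240,200),red=(161,249) if n=='top' else (350,170),table=(240,300) if n=='top' else (250,140)).items():
        print(lab,C[uv[1],uv[0]].round(1))
E
```

```text
top
block [440.9 263.   53.6]
cube [606.8 261.3  24.9]
puck [454.6  85.6  24. ]
plate [ 489.8 -138.9    9.5]
red [374.7 148.3  56.2]
table [231.2 -78.5   0.7]
scene
block [442.6 263.1  56.3]
cube [611.1 262.4  29.7]
puck [458.1  86.3  25. ]
plate [ 570.1 -141.9   20.2]
red [394.2 148.5  57.1]
table [ 228.  -204.4   -1.3]
```

View pics/c1.png

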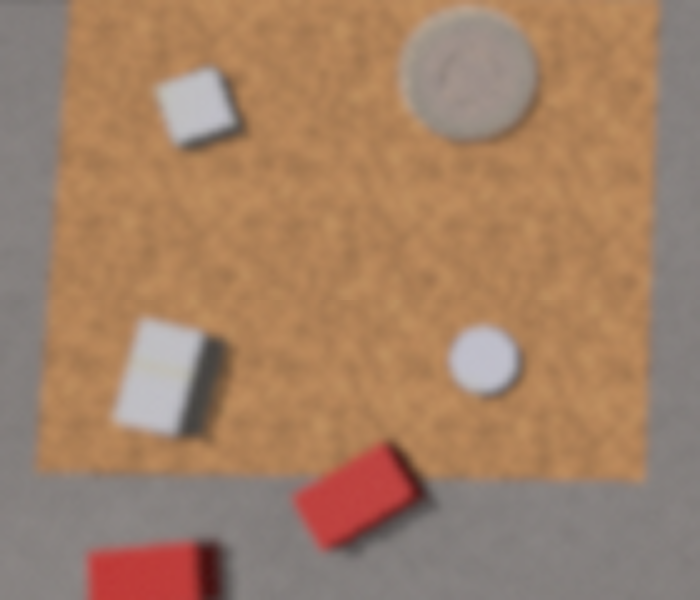

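View pics/c2.png

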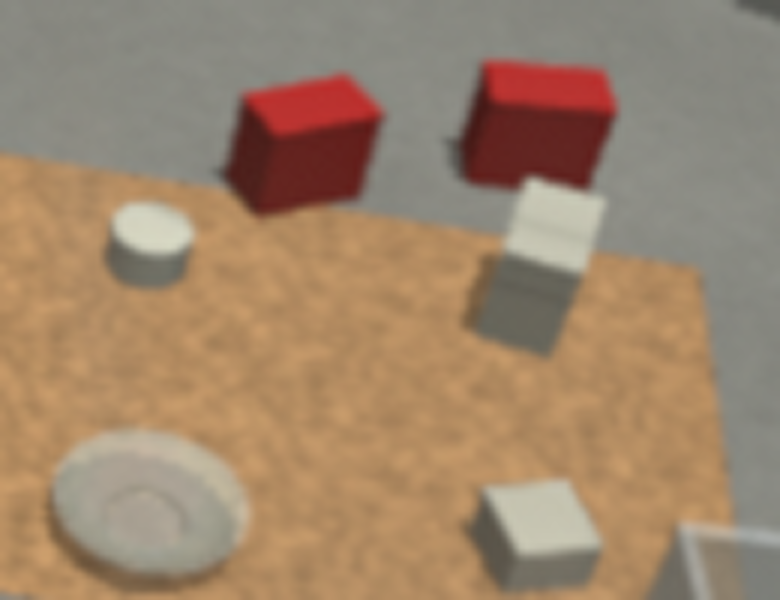

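View pics/c3.png

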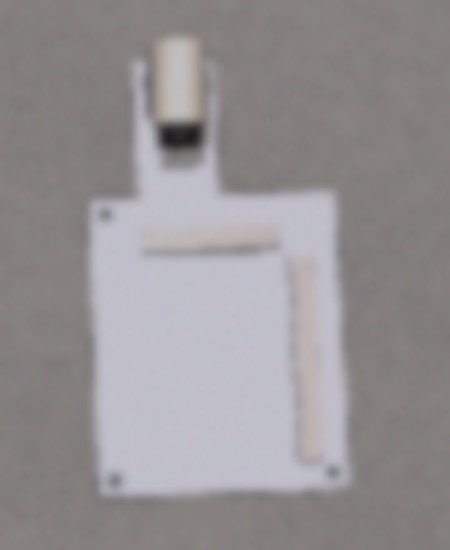

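View pics/c4.png

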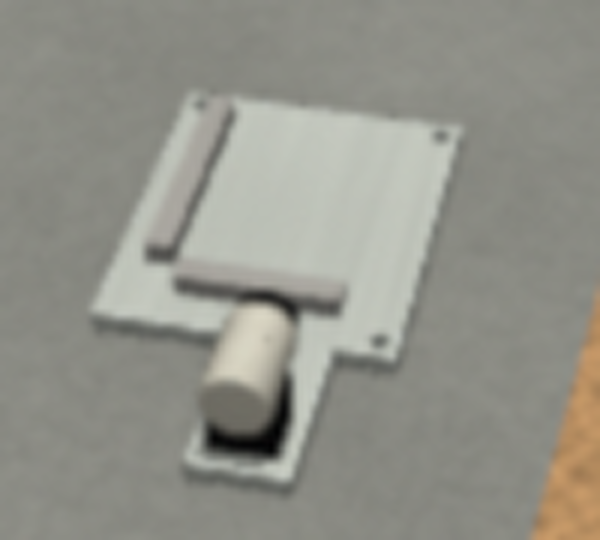

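The enlarged crop confirms the pale grey oblong (top 122,225). It is about 55 mm high and its top face is about 60x36. The cube reads about 28 mm high and the puck about 25, and the two tall red blocks are decoys. Next I'll fit the poses.

```bash
python3 - <<'E'
from h import *
from scipy.optimize import least_squares
# block: colour mask in top, top-face corners from crop, and depth
t=np.load('top0.npz');s=np.load('scene0.npz')
for n,dd,b in(('top',t,(105,205,145,245)),('scene',s,(375,175,410,215))):
    C=cloud(n,dd['d']); x0,y0,x1,y1=b
    P=C[y0:y1,x0:x1].reshape(-1,3); P=P[(P[:,2]>42)&(P[:,2]<65)&(P[:,0]>400)]
    r=cv2.minAreaRect(P[:,:2].astype(np.float32)); print(n,len(P),P.mean(0).round(1),r,np.median(P[:,2]))
def o(c,x,y,k):return [x+(c[0]+.5)/k-.5,y+(c[1]+.5)/k-.5]
tb=at_z('top',[o(c,90,150,5) for c in[(140,318),(207,332),(183,437),(115,420)]],55)
sb=at_z('scene',[o(c,300,150,6) for c in[(581,273),(506,250),(527,177),(607,199)]],55)
tp=at_z('top',[o(c,230,140,5) for c in[(90,202),(334,193),(350,486),(102,495)]],12)
sp=at_z('scene',[o(c,190,150,6) for c in[(397,362),(93,314),(192,93),(463,127)]],12)
def fit(P,L,W):
    m=np.array([[L,W],[L,-W],[-L,-W],[-L,W]])/2
    def f(q):
        c,s_=np.cos(q[2]),np.sin(q[2]); return (m@np.array([[c,s_],[-s_,c]])+q[:2]-P[:,:2]).ravel()
    r=least_squares(f,[*P[:,:2].mean(0),0]); return r.x,r.fun.round(1)
for nm,P,L,W in(('tb',tb,60,36),('sb',sb,60,36),('tp',tp,180,150),('sp',sp,180,150)):
    print(nm,P.round(1).tolist(),'sides',np.linalg.norm(np.diff(P,axis=0,append=P[:1]),axis=1).round(1)); q,e=fit(P,L,W);print(q.round(3),np.degrees(q[2]).round(2),e)
# fences: inner edges (top edges z=24)
a=at_z('top',[o(c,230,140,5) for c in[(289,258),(300,462)]],24); b=at_z('top',[o(c,230,140,5) for c in[(143,252),(281,248)]],24)
print('long inner',a.round(1).tolist(),'short inner',b.round(1).tolist())
a=at_z('scene',[o(c,190,150,6) for c in[(174,247),(234,104)]],24); b=at_z('scene',[o(c,190,150,6) for c in[(177,262),(346,284)]],24)
print('long inner',a.round(1).tolist(),'short inner',b.round(1).tolist())
E
```

```text
top 293 [441.5 262.4  54.6] ((441.6838073730469, 263.9549865722656), (37.8515625, 59.39604568481445), 77.81512451171875) 55.013746529133186
scene 230 [448.1 264.7  54.2] ((441.1686096191406, 266.20538330078125), (35.2054557800293, 65.48106384277344), 78.36518096923828) 55.39438225058689
tb [[474.3, 277.2, 55.0], [467.0, 238.8, 55.0], [407.0, 248.5, 55.0], [416.0, 287.3, 55.0]] sides [39.2 60.8 39.9 59.2]
[ 4.41054e+02  2.62950e+02 -1.78000e-01] -10.2 [-0.5 -1.9  0.4  1.2  1.4  2.1 -1.3 -1.3]
sb [[472.7, 276.6, 55.0], [465.1, 244.2, 55.0], [406.7, 254.8, 55.0], [414.0, 290.7, 55.0]] sides [33.3 59.4 36.7 60.4]
[ 4.39635e+02  2.66557e+02 -2.09000e-01] -12.0 [ 0.   1.3  0.1 -1.4 -0.2  0.4  0.  -0.3]
tp [[586.2, -93.7, 12.0], [594.9, -242.2, 12.0], [417.6, -252.1, 12.0], [409.6, -104.3, 12.0]] sides [148.8 177.5 148.  176.9]
[ 5.02079e+02 -1.73055e+02  5.70000e-02] 3.28 [ 1.5  0.6  1.3 -0.6 -1.1 -1.  -1.7  0.9]
sp [[589.2, -90.5, 12.0], [596.1, -238.8, 12.0], [416.6, -249.3, 12.0], [406.6, -101.1, 12.0]] sides [148.5 179.8 148.6 183. ]
[ 5.02124e+02 -1.69915e+02  5.80000e-02] 3.31 [-1.6  0.6  0.2 -0.8 -0.  -0.7  1.4  0.8]
long inner [[552.5, -213.8, 24.0], [430.7, -220.9, 24.0]] short inner [[554.4, -126.0, 24.0], [558.5, -208.9, 24.0]]
long inner [[552.4, -212.3, 24.0], [434.9, -219.2, 24.0]] short inner [[562.5, -207.3, 24.0], [556.0, -124.4, 24.0]]
```

Block: about (440.5, 264.5), yaw about -11°, top at 55 mm. Stage: about (502, -171.5), yaw about 3.3°. Both cameras agree within about 3 mm. I'll write a helper that turns a target into move rows, then approach.

```bash
cat > plan.py <<'E'
from h import *
import sys
def go(x,y,z,yawdeg=None):
    s=env.state(); Rt=R.from_euler('xyz',s['tcp_rot']); d=Rt.inv().apply(np.array([x,y,z])-s['eef_pos'])
    print('t',round(s['t'],2),'pos',s['eef_pos'].round(1),'rot deg',np.degrees(s['tcp_rot']).round(2),'F',s['ft_force'].round(1),'M',s['moment'].round(2),'open',round(s['opening'],3))
    print('tool shift mm',d.round(1),'frac',(d/800).round(4),'rows@50',np.ceil(np.linalg.norm(d)/50))
    if yawdeg is not None:
        w=(Rt.inv()*R.from_euler('xyz',[np.pi,0,np.radians(yawdeg)])).as_rotvec(); print('turn frac',(w/(np.pi/2)).round(4))
if __name__=='__main__': go(*map(float,sys.argv[1:]))
E
python3 plan.py 440.5 264.5 150 169
```

```text
t 0.1 pos [184.5 596.9 214.1] rot deg [-1.7995e+02 -1.0000e-02  1.6282e+02] F [-0.4  0.1 -0.4] M [ 0.   -0.01  0.06] open 0.997
tool shift mm [-342.8 -241.9   64.3] frac [-0.4285 -0.3024  0.0804] rows@50 9.0
turn frac [-0.0006 -0.0001 -0.0686]
```

arm_command:
  steps:
    - {"rz": -0.069, "claw": -1}
    - {"claw": -1}

```text
$.steps[0]: bad value
```

```bash
python3 plan.py 440.5 264.5 150 169
```

```text
t 0.1 pos [184.5 596.9 214.1] rot deg [-1.7995e+02 -1.0000e-02  1.6282e+02] F [-0.4  0.1 -0.4] M [ 0.   -0.01  0.06] open 0.997
tool shift mm [-342.8 -241.9   64.3] frac [-0.4285 -0.3024  0.0804] rows@50 9.0
turn frac [-0.0006 -0.0001 -0.0686]
```

arm_command:
  steps:
    - {"dx": 0, "dy": 0, "dz": 0, "rx": 0, "ry": 0, "rz": -0.069, "claw": -1}
    - {"dx": 0, "dy": 0, "dz": 0, "rx": 0, "ry": 0, "rz": 0, "claw": -1}

```text
t: 0.35
eef_pos: [184.3, 596.7, 213.4]
tcp_rot: [-3.139, -0.001, 2.952]
ft_force: [-0.4, -0.6, -0.6]
opening: 0.998
```

```bash
python3 plan.py 440.5 264.5 150 169
```

```text
t 0.35 pos [184.3 596.7 213.4] rot deg [-1.7987e+02 -3.0000e-02  1.6912e+02] F [-0.4 -0.6 -0.6] M [ 0.03 -0.02  0.  ] open 0.998
tool shift mm [-314.3 -277.7   63.9] frac [-0.3928 -0.3471  0.0799] rows@50 9.0
turn frac [-0.0015 -0.0003  0.0014]
```

arm_command:
  steps:
    - {"dx": -0.044, "dy": -0.0385, "dz": 0.008, "rx": 0, "ry": 0, "rz": 0, "claw": -1}
    - {"dx": -0.044, "dy": -0.0385, "dz": 0.008, "rx": 0, "ry": 0, "rz": 0, "claw": -1}
    - {"dx": -0.044, "dy": -0.0385, "dz": 0.008, "rx": 0, "ry": 0, "rz": 0, "claw": -1}
    - {"dx": -0.044, "dy": -0.0385, "dz": 0.008, "rx": 0, "ry": 0, "rz": 0, "claw": -1}
    - {"dx": -0.044, "dy": -0.0385, "dz": 0.008, "rx": 0, "ry": 0, "rz": 0, "claw": -1}
    - {"dx": -0.044, "dy": -0.0385, "dz": 0.008, "rx": 0, "ry": 0, "rz": 0, "claw": -1}
    - {"dx": -0.044, "dy": -0.0385, "dz": 0.008, "rx": 0, "ry": 0, "rz": 0, "claw": -1}
    - {"dx": -0.044, "dy": -0.0385, "dz": 0.008, "rx": 0, "ry": 0, "rz": 0, "claw": -1}
    - {"dx": 0, "dy": 0, "dz": 0, "rx": 0, "ry": 0, "rz": 0, "claw": -1}

```text
t: 1.48
eef_pos: [418.0, 290.6, 160.1]
tcp_rot: [-3.14, -0.0, 2.929]
ft_force: [0.3, 0.4, 0.6]
opening: 1.002
```

```bash
python3 plan.py 440.5 264.5 100 169
```

```text
t 1.48 pos [418.  290.6 160.1] rot deg [-1.7988e+02 -3.0000e-02  1.6782e+02] F [0.3 0.4 0.6] M [-0.02  0.05 -0.01] open 1.002
tool shift mm [-27.6 -20.7  60.1] frac [-0.0345 -0.0258  0.0751] rows@50 2.0
turn frac [-0.0013 -0.0003 -0.0131]
```

arm_command:
  steps:
    - {"dx": -0.0175, "dy": -0.013, "dz": 0.037, "rx": 0, "ry": 0, "rz": -0.013, "claw": -1}
    - {"dx": -0.0175, "dy": -0.013, "dz": 0.037, "rx": 0, "ry": 0, "rz": 0, "claw": -1}
    - {"dx": 0, "dy": 0, "dz": 0, "rx": 0, "ry": 0, "rz": 0, "claw": -1}

```text
t: 1.85
eef_pos: [441.4, 265.3, 100.3]
tcp_rot: [-3.141, 0.0, 2.944]
ft_force: [0.1, 1.4, 0.4]
opening: 1.001
```

```bash
python3 plan.py 440.5 264.5 24 169; python3 - <<'E'
from h import *
ps=[]
for n,(x,y) in(("scene",(330,130)),("top",(70,180))):
    p,d=env.read_camera(n); ps.append(cv2.resize(p[y:y+100,x:x+110,::-1],None,fx=3.5,fy=3.5,interpolation=cv2.INTER_CUBIC))
cv2.imwrite('pics/pre.png',np.hstack(ps))
E
```

```text
t 1.85 pos [441.4 265.3 100.3] rot deg [-1.7996e+02  2.0000e-02  1.6869e+02] F [0.1 1.4 0.4] M [ 0.01  0.03 -0.01] open 1.001
tool shift mm [ 0.7 -0.8 76.3] frac [ 0.0009 -0.0011  0.0954] rows@50 2.0
turn frac [-0.0005  0.0002 -0.0035]
```

View pics/pre.png

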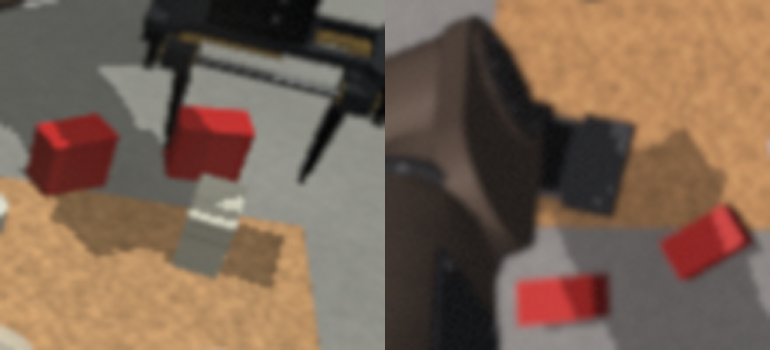

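The fingers (left view, 175,130 and 310,170) straddle the grey block (208,220) and are clear of the reds. I'll descend and close.

arm_command:
  steps:
    - {"dx": 0.001, "dy": -0.001, "dz": 0.04, "rx": 0, "ry": 0, "rz": -0.003, "claw": -1}
    - {"dx": 0, "dy": 0, "dz": 0.04, "rx": 0, "ry": 0, "rz": 0, "claw": -1}
    - {"dx": 0, "dy": 0, "dz": 0.014, "rx": 0, "ry": 0, "rz": 0, "claw": -1}
    - {"dx": 0, "dy": 0, "dz": 0, "rx": 0, "ry": 0, "rz": 0, "claw": -1}

```text
t: 2.45
eef_pos: [441.8, 269.9, 30.7]
tcp_rot: [3.135, 0.01, 2.952]
ft_force: [-0.1, -0.5, 0.8]
opening: 0.999
```

arm_command:
  steps:
    - {"dx": 0, "dy": 0, "dz": 0, "rx": 0, "ry": 0, "rz": 0, "claw": 1}
    - {"dx": 0, "dy": 0, "dz": 0, "rx": 0, "ry": 0, "rz": 0, "claw": 1}
    - {"dx": 0, "dy": 0, "dz": 0, "rx": 0, "ry": 0, "rz": 0, "claw": 1}
    - {"dx": 0, "dy": 0, "dz": 0, "rx": 0, "ry": 0, "rz": 0, "claw": 1}
    - {"dx": 0, "dy": 0, "dz": 0, "rx": 0, "ry": 0, "rz": 0, "claw": 1}
    - {"dx": 0, "dy": 0, "dz": 0, "rx": 0, "ry": 0, "rz": 0, "claw": 1}

```text
t: 3.2
eef_pos: [442.8, 270.5, 33.9]
tcp_rot: [3.133, 0.013, 2.952]
ft_force: [0.4, -2.3, 0.5]
opening: 0.425
```

```bash
python3 plan.py 440.5 264.5 130 169
```

```text
t 3.2 pos [442.8 270.5  33.9] rot deg [179.51   0.76 169.14] F [ 0.4 -2.3  0.5] M [-0.46  0.03  0.01] open 0.425
tool shift mm [ -0.2  -5.5 -96.2] frac [-0.0002 -0.0069 -0.1202] rows@50 2.0
turn frac [0.0054 0.0084 0.0016]
```

```bash
python3 - <<'E'
from h import *
s=env.state(); print(s['joints'].round(3),s['qvel'].round(3))
E
```

```text
[ 4.21e-01  6.05e-01  1.99e+00 -1.00e-03  5.30e-01 -9.59e-01] [-0.001  0.    -0.    -0.     0.001  0.   ]
```

arm_command:
  steps:
    - {"dx": 0, "dy": 0, "dz": 0, "rx": 0, "ry": 0, "rz": 0, "claw": 1}
    - {"dx": 0, "dy": 0, "dz": 0, "rx": 0, "ry": 0, "rz": 0, "claw": 1}

```text
t: 3.45
eef_pos: [442.7, 270.4, 33.9]
tcp_rot: [3.133, 0.013, 2.952]
ft_force: [-0.4, -0.7, 1.9]
opening: 0.377
```

```bash
python3 plan.py 440.5 264.5 130 169;python3 - <<'E'
from h import *
s=env.state(); print(s['joints'].round(3),s['qvel'].round(3))
ps=[]
for n,(x,y) in(("scene",(330,130)),("top",(70,180))):
    p,d=env.read_camera(n); ps.append(cv2.resize(p[y:y+100,x:x+110,::-1],None,fx=3.5,fy=3.5,interpolation=cv2.INTER_CUBIC))
cv2.imwrite('pics/grip.png',np.hstack(ps))
E
```

```text
t 3.45 pos [442.7 270.4  33.9] rot deg [179.52   0.74 169.13] F [-0.4 -0.7  1.9] M [-0.1   0.07  0.01] open 0.377
tool shift mm [ -0.2  -5.4 -96.2] frac [-0.0003 -0.0068 -0.1202] rows@50 2.0
turn frac [0.0053 0.0082 0.0015]
[ 4.21e-01  6.05e-01  1.99e+00 -1.00e-03  5.31e-01 -9.59e-01] [-0.001  0.001 -0.    -0.001  0.001 -0.   ]
```

View pics/grip.png

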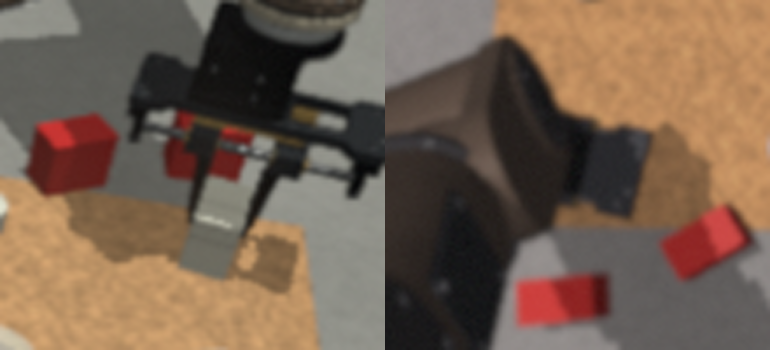

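Gripped: opening 0.377 x 95 = 35.8 mm, which matches the 36 mm width. However, the row lag left the TCP 10 mm high and tilted 0.75°. Since pressing is easier with a low hold, I'll regrip lower and level.

arm_command:
  steps:
    - {"dx": 0, "dy": 0, "dz": 0, "rx": 0, "ry": 0, "rz": 0, "claw": -0.2}
    - {"dx": 0, "dy": 0, "dz": 0, "rx": 0, "ry": 0, "rz": 0, "claw": -0.2}
    - {"dx": 0, "dy": 0, "dz": 0, "rx": 0.0053, "ry": 0.0082, "rz": 0.0015, "claw": -0.2}
    - {"dx": 0, "dy": 0, "dz": 0.009, "rx": 0, "ry": 0, "rz": 0, "claw": -0.2}
    - {"dx": 0, "dy": 0, "dz": 0.006, "rx": 0, "ry": 0, "rz": 0, "claw": -0.2}
    - {"dx": 0, "dy": 0, "dz": 0, "rx": 0, "ry": 0, "rz": 0, "claw": -0.2}

```text
t: 4.3
eef_pos: [442.8, 270.6, 20.6]
tcp_rot: [-3.141, -0.001, 2.949]
ft_force: [-0.2, -1.0, -0.6]
opening: 0.603
```

```bash
python3 plan.py 442.7 270.4 22 169
```

```text
t 4.3 pos [442.8 270.6  20.6] rot deg [-1.7997e+02 -6.0000e-02  1.6899e+02] F [-0.2 -1.  -0.6] M [-0.02 -0.03  0.01] open 0.603
tool shift mm [ 0.  -0.2 -1.4] frac [ 0.     -0.0003 -0.0017] rows@50 1.0
turn frac [-0.0003 -0.0006 -0.0001]
```

arm_command:
  steps:
    - {"dx": 0, "dy": 0, "dz": 0, "rx": 0, "ry": 0, "rz": 0, "claw": 1}
    - {"dx": 0, "dy": 0, "dz": 0, "rx": 0, "ry": 0, "rz": 0, "claw": 1}
    - {"dx": 0, "dy": 0, "dz": 0, "rx": 0, "ry": 0, "rz": 0, "claw": 1}
    - {"dx": 0, "dy": 0, "dz": 0, "rx": 0, "ry": 0, "rz": 0, "claw": 1}
    - {"dx": 0, "dy": 0, "dz": 0, "rx": 0, "ry": 0, "rz": 0, "claw": 1}

```text
t: 4.92
eef_pos: [442.7, 270.6, 20.6]
tcp_rot: [-3.141, -0.001, 2.949]
ft_force: [0.9, 0.3, -1.5]
opening: 0.379
```

```bash
python3 plan.py 442.7 270.4 130 183
```

```text
t 4.92 pos [442.7 270.6  20.6] rot deg [-1.7997e+02 -5.0000e-02  1.6899e+02] F [ 0.9  0.3 -1.5] M [ 0.07  0.02 -0.01] open 0.379
tool shift mm [ 1.000e-01 -2.000e-01 -1.093e+02] frac [ 1.000e-04 -3.000e-04 -1.367e-01] rows@50 3.0
turn frac [-0.0002 -0.0006 -0.1557]
```

arm_command:
  steps:
    - {"dx": 0, "dy": 0, "dz": -0.02, "rx": 0, "ry": 0, "rz": 0, "claw": 1}
    - {"dx": 0, "dy": 0, "dz": -0.04, "rx": 0, "ry": 0, "rz": 0, "claw": 1}
    - {"dx": 0, "dy": 0, "dz": -0.04, "rx": 0, "ry": 0, "rz": 0, "claw": 1}
    - {"dx": 0, "dy": 0, "dz": -0.03, "rx": 0, "ry": 0, "rz": 0, "claw": 1}
    - {"dx": 0, "dy": 0, "dz": 0, "rx": 0, "ry": 0, "rz": -0.08, "claw": 1}
    - {"dx": 0, "dy": 0, "dz": 0, "rx": 0, "ry": 0, "rz": -0.08, "claw": 1}
    - {"dx": 0, "dy": 0, "dz": 0, "rx": 0, "ry": 0, "rz": 0, "claw": 1}

```text
t: 5.8
eef_pos: [441.7, 270.2, 133.6]
tcp_rot: [3.142, -0.0, -3.076]
ft_force: [0.4, 0.0, -3.5]
opening: 0.378
```

```bash
python3 plan.py 513 -182 130 183.3
```

```text
t 5.8 pos [441.7 270.2 133.6] rot deg [ 1.8000e+02 -2.0000e-02 -1.7627e+02] F [ 0.4  0.  -3.5] M [ 0.03  0.01 -0.06] open 0.378
tool shift mm [ -41.7 -455.9    3.6] frac [-0.0522 -0.5699  0.0044] rows@50 10.0
turn frac [ 0.     -0.0002  0.0048]
```

arm_command:
  steps:
    - {"dx": -0.005, "dy": -0.04, "dz": 0, "rx": 0, "ry": 0, "rz": 0, "claw": 1}
    - {"dx": -0.005, "dy": -0.055, "dz": 0, "rx": 0, "ry": 0, "rz": 0, "claw": 1}
    - {"dx": -0.005, "dy": -0.055, "dz": 0, "rx": 0, "ry": 0, "rz": 0, "claw": 1}
    - {"dx": -0.005, "dy": -0.055, "dz": 0, "rx": 0, "ry": 0, "rz": 0, "claw": 1}
    - {"dx": -0.005, "dy": -0.055, "dz": 0, "rx": 0, "ry": 0, "rz": 0, "claw": 1}
    - {"dx": -0.005, "dy": -0.055, "dz": 0, "rx": 0, "ry": 0, "rz": 0, "claw": 1}
    - {"dx": -0.005, "dy": -0.055, "dz": 0, "rx": 0, "ry": 0, "rz": 0, "claw": 1}
    - {"dx": -0.005, "dy": -0.055, "dz": 0, "rx": 0, "ry": 0, "rz": 0, "claw": 1}
    - {"dx": -0.005, "dy": -0.055, "dz": 0, "rx": 0, "ry": 0, "rz": 0, "claw": 1}
    - {"dx": 0, "dy": 0, "dz": 0, "rx": 0, "ry": 0, "rz": 0, "claw": 1}

```text
t: 7.05
eef_pos: [498.3, -123.1, 137.5]
tcp_rot: [3.141, 0.001, -3.108]
ft_force: [-0.2, 0.2, -3.4]
opening: 0.378
```

```bash
python3 plan.py 513 -182 130 183.3
```

```text
t 7.05 pos [ 498.3 -123.1  137.5] rot deg [ 1.7999e+02  8.0000e-02 -1.7808e+02] F [-0.2  0.2 -3.4] M [0.07 0.03 0.01] open 0.378
tool shift mm [-12.7 -59.4   7.5] frac [-0.0159 -0.0743  0.0093] rows@50 2.0
turn frac [ 0.0001  0.0009 -0.0154]
```

arm_command:
  steps:
    - {"dx": -0.008, "dy": -0.037, "dz": 0.01, "rx": 0, "ry": 0, "rz": -0.015, "claw": 1}
    - {"dx": -0.008, "dy": -0.037, "dz": 0.03, "rx": 0, "ry": 0, "rz": 0, "claw": 1}
    - {"dx": 0, "dy": 0, "dz": 0.03, "rx": 0, "ry": 0, "rz": 0, "claw": 1}
    - {"dx": 0, "dy": 0, "dz": 0, "rx": 0, "ry": 0, "rz": 0, "claw": 1}

```text
t: 7.55
eef_pos: [513.6, -181.4, 81.5]
tcp_rot: [3.141, 0.001, -3.094]
ft_force: [-0.2, -0.0, -3.1]
opening: 0.378
```

```bash
python3 plan.py 513 -182 38 183.3; python3 - <<'E'
from h import *
ps=[]
for n,(x,y) in(("scene",(180,110)),("top",(220,140))):
    p,d=env.read_camera(n); ps.append(cv2.resize(p[y:y+110,x:x+110,::-1],None,fx=3.6,fy=3.6,interpolation=cv2.INTER_CUBIC))
cv2.imwrite('pics/app.png',np.hstack(ps))
E
```

```text
t 7.55 pos [ 513.6 -181.4   81.5] rot deg [ 1.7994e+02  6.0000e-02 -1.7725e+02] F [-0.2 -0.  -3.1] M [ 0.07 -0.01 -0.08] open 0.378
tool shift mm [ 0.7 -0.6 43.5] frac [ 0.0008 -0.0008  0.0544] rows@50 1.0
turn frac [ 0.0006  0.0007 -0.0061]
```

View pics/app.png

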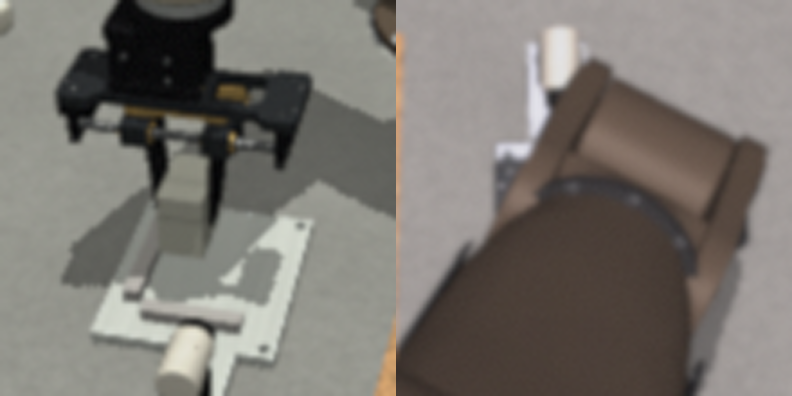

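The block is upright in the jaws, over the inside corner region and clear of the fences and camera. Lowering.

arm_command:
  steps:
    - {"dx": 0.001, "dy": -0.001, "dz": 0.025, "rx": 0, "ry": 0, "rz": -0.006, "claw": 1}
    - {"dx": 0, "dy": 0, "dz": 0.02, "rx": 0, "ry": 0, "rz": 0, "claw": 1}
    - {"dx": 0, "dy": 0, "dz": 0.006, "rx": 0, "ry": 0, "rz": 0, "claw": 1}
    - {"dx": 0, "dy": 0, "dz": 0, "rx": 0, "ry": 0, "rz": 0, "claw": 1}

```text
t: 8.15
eef_pos: [515.8, -181.7, 44.9]
tcp_rot: [-3.138, 0.009, -3.083]
ft_force: [0.1, -0.1, -3.4]
opening: 0.382
```

```bash
python3 plan.py 513 -182 32 183.3
```

```text
t 8.15 pos [ 515.8 -181.7   44.9] rot deg [-179.81    0.49 -176.62] F [ 0.1 -0.1 -3.4] M [ 0.08  0.02 -0.05] open 0.382
tool shift mm [ 2.9 -0.1 12.8] frac [ 0.0037 -0.0001  0.0161] rows@50 1.0
turn frac [-0.0021  0.0054  0.0008]
```

arm_command:
  steps:
    - {"dx": 0.003, "dy": 0, "dz": 0.004, "rx": -0.002, "ry": 0.0054, "rz": 0, "claw": 1}
    - {"dx": 0, "dy": 0, "dz": 0.004, "rx": 0, "ry": 0, "rz": 0, "claw": 1}
    - {"dx": 0, "dy": 0, "dz": 0.003, "rx": 0, "ry": 0, "rz": 0, "claw": 1}
    - {"dx": 0, "dy": 0, "dz": 0, "rx": 0, "ry": 0, "rz": 0, "claw": 1}

```text
t: 8.65
eef_pos: [513.8, -182.1, 36.6]
tcp_rot: [-3.141, 0.001, -3.083]
ft_force: [-0.4, 0.5, -3.2]
opening: 0.381
```

```bash
python3 plan.py 513 -182 32 183.3
```

```text
t 8.65 pos [ 513.8 -182.1   36.6] rot deg [-1.7996e+02  5.0000e-02 -1.7664e+02] F [-0.4  0.5 -3.2] M [0.04 0.04 0.01] open 0.381
tool shift mm [0.8 0.2 4.6] frac [0.001  0.0002 0.0057] rows@50 1.0
turn frac [-0.0005  0.0006  0.0007]
```

arm_command:
  steps:
    - {"dx": 0, "dy": 0, "dz": 0.002, "rx": 0, "ry": 0, "rz": 0, "claw": 1}
    - {"dx": 0, "dy": 0, "dz": 0.002, "rx": 0, "ry": 0, "rz": 0, "claw": 1}

```text
t: 8.9
eef_pos: [513.9, -182.1, 33.3]
tcp_rot: [-3.141, 0.001, -3.083]
ft_force: [0.2, -0.5, -4.5]
opening: 0.372
```

arm_command:
  steps:
    - {"dx": 0, "dy": 0, "dz": 0.002, "rx": 0, "ry": 0, "rz": 0, "claw": 1}

```text
t: 9.02
eef_pos: [514.0, -182.2, 32.6]
tcp_rot: [-3.141, 0.002, -3.083]
ft_force: [-5.2, 3.0, 25.0]
opening: 0.377
```

arm_command:
  steps:
    - {"dx": 0, "dy": 0, "dz": 0.002, "rx": 0, "ry": 0, "rz": 0, "claw": 1}

```text
t: 9.15
eef_pos: [514.1, -182.2, 32.6]
tcp_rot: [-3.14, 0.002, -3.083]
ft_force: [-7.4, 3.0, 29.3]
opening: 0.381
```

The block is on the plate: contact came at TCP z 32.6, and the expected height was 32.6. I'll relax the down force and slide toward the long fence (tool -y).

arm_command:
  steps:
    - {"dx": 0, "dy": 0, "dz": -0.0003, "rx": 0, "ry": 0, "rz": 0, "claw": 1}
    - {"dx": 0, "dy": -0.006, "dz": 0, "rx": 0, "ry": 0, "rz": 0, "claw": 1}
    - {"dx": 0, "dy": -0.004, "dz": 0, "rx": 0, "ry": 0, "rz": 0, "claw": 1}
    - {"dx": 0, "dy": 0, "dz": 0, "rx": 0, "ry": 0, "rz": 0, "claw": 1}

```text
t: 9.65
eef_pos: [514.7, -190.9, 32.9]
tcp_rot: [-3.14, 0.002, -3.083]
ft_force: [0.1, 0.2, -3.4]
opening: 0.377
```

```bash
python3 plan.py 528 -197 32.6 183.3
```

```text
t 9.65 pos [ 514.7 -190.9   32.9] rot deg [-1.7990e+02  1.4000e-01 -1.7664e+02] F [ 0.1  0.2 -3.4] M [ 0.02  0.03 -0.08] open 0.377
tool shift mm [-13.   -6.8   0.3] frac [-0.0162 -0.0086  0.0004] rows@50 1.0
turn frac [-0.0011  0.0016  0.0007]
```

arm_command:
  steps:
    - {"dx": 0, "dy": -0.003, "dz": 0, "rx": -0.001, "ry": 0.0016, "rz": 0, "claw": 1}
    - {"dx": 0, "dy": -0.003, "dz": 0, "rx": 0, "ry": 0, "rz": 0, "claw": 1}

```text
t: 9.9
eef_pos: [514.8, -195.8, 32.6]
tcp_rot: [3.141, -0.001, -3.083]
ft_force: [0.3, 1.4, -2.0]
opening: 0.372
```

arm_command:
  steps:
    - {"dx": 0, "dy": -0.0015, "dz": 0, "rx": 0, "ry": 0, "rz": 0, "claw": 1}

```text
t: 10.02
eef_pos: [515.0, -197.2, 32.6]
tcp_rot: [3.141, -0.001, -3.083]
ft_force: [1.5, 0.9, -1.9]
opening: 0.377
```

arm_command:
  steps:
    - {"dx": 0, "dy": -0.0015, "dz": 0, "rx": 0, "ry": 0, "rz": 0, "claw": 1}

```text
t: 10.15
eef_pos: [515.0, -197.8, 32.7]
tcp_rot: [3.14, -0.001, -3.084]
ft_force: [3.1, 11.3, 0.0]
opening: 0.371
```

arm_command:
  steps:
    - {"dx": 0, "dy": -0.0015, "dz": 0, "rx": 0, "ry": 0, "rz": 0, "claw": 1}

```text
t: 10.28
eef_pos: [515.0, -197.8, 32.7]
tcp_rot: [3.138, -0.001, -3.085]
ft_force: [4.4, 12.5, -0.1]
opening: 0.378
```

The block met the long fence at y = -197.8, within 1 mm of the prediction (Fy 12 N). Next I'll slide toward the short fence (tool -x) with light contact.

arm_command:
  steps:
    - {"dx": 0, "dy": 0.0003, "dz": 0, "rx": 0.002, "ry": 0, "rz": 0, "claw": 1}
    - {"dx": -0.005, "dy": 0, "dz": 0, "rx": 0, "ry": 0, "rz": 0, "claw": 1}
    - {"dx": -0.004, "dy": 0, "dz": 0, "rx": 0, "ry": 0, "rz": 0, "claw": 1}
    - {"dx": -0.002, "dy": 0, "dz": 0, "rx": 0, "ry": 0, "rz": 0, "claw": 1}

```text
t: 10.78
eef_pos: [524.4, -197.1, 32.7]
tcp_rot: [-3.142, -0.001, -3.085]
ft_force: [-0.6, 0.3, -2.7]
opening: 0.375
```

```bash
python3 plan.py 528 -197 32.6 183.3
```

```text
t 10.78 pos [ 524.4 -197.1   32.7] rot deg [-1.8000e+02 -6.0000e-02 -1.7673e+02] F [-0.6  0.3 -2.7] M [ 0.11  0.15 -0.02] open 0.375
tool shift mm [-3.6 -0.1  0.1] frac [-0.0045 -0.0001  0.0001] rows@50 1.0
turn frac [-0.     -0.0007 -0.0004]
```

arm_command:
  steps:
    - {"dx": -0.0015, "dy": -0.0002, "dz": 0, "rx": 0, "ry": 0, "rz": 0, "claw": 1}

```text
t: 10.9
eef_pos: [525.4, -197.1, 32.6]
tcp_rot: [3.141, -0.002, -3.085]
ft_force: [-3.1, 1.3, 1.2]
opening: 0.375
```

arm_command:
  steps:
    - {"dx": -0.0015, "dy": -0.0002, "dz": 0, "rx": 0, "ry": 0, "rz": 0, "claw": 1}

```text
t: 11.02
eef_pos: [526.4, -197.1, 32.7]
tcp_rot: [3.141, -0.002, -3.085]
ft_force: [-3.0, 0.8, -0.6]
opening: 0.373
```

arm_command:
  steps:
    - {"dx": -0.0015, "dy": -0.0002, "dz": 0, "rx": 0, "ry": 0, "rz": 0, "claw": 1}

```text
t: 11.15
eef_pos: [527.4, -197.1, 32.7]
tcp_rot: [3.141, -0.003, -3.085]
ft_force: [-3.4, 2.0, 0.2]
opening: 0.374
```

arm_command:
  steps:
    - {"dx": -0.0015, "dy": -0.0002, "dz": 0, "rx": 0, "ry": 0, "rz": 0, "claw": 1}

```text
t: 11.28
eef_pos: [528.4, -197.0, 32.7]
tcp_rot: [3.14, -0.004, -3.085]
ft_force: [-3.2, 2.3, -0.1]
opening: 0.376
```

arm_command:
  steps:
    - {"dx": -0.0015, "dy": -0.0002, "dz": 0, "rx": 0, "ry": -0.0015, "rz": 0, "claw": 1}

```text
t: 11.4
eef_pos: [529.5, -196.9, 32.7]
tcp_rot: [3.14, -0.002, -3.085]
ft_force: [-7.5, 1.9, 3.4]
opening: 0.379
```

arm_command:
  steps:
    - {"dx": -0.0015, "dy": -0.0002, "dz": 0, "rx": 0, "ry": -0.001, "rz": 0, "claw": 1}

```text
t: 11.52
eef_pos: [529.6, -196.9, 32.7]
tcp_rot: [3.139, -0.002, -3.085]
ft_force: [-13.5, -1.8, 7.7]
opening: 0.375
```

arm_command:
  steps:
    - {"dx": -0.0015, "dy": -0.0002, "dz": 0, "rx": 0, "ry": -0.001, "rz": 0, "claw": 1}

```text
t: 11.65
eef_pos: [529.5, -196.9, 32.7]
tcp_rot: [3.138, -0.003, -3.085]
ft_force: [-10.9, -0.6, 4.4]
opening: 0.376
```

Short fence reached at x = 529.5 (predicted about 530). Now I'll level the tool and apply the combined press: both fences, lightly down.

arm_command:
  steps:
    - {"dx": -0.0008, "dy": -0.0008, "dz": 0, "rx": 0.002, "ry": -0.002, "rz": 0, "claw": 1}
    - {"dx": -0.001, "dy": -0.0012, "dz": 0.0003, "rx": 0, "ry": 0, "rz": 0, "claw": 1}

```text
t: 11.9
eef_pos: [529.5, -197.0, 32.7]
tcp_rot: [3.138, -0.004, -3.085]
ft_force: [-7.5, 9.3, 10.0]
opening: 0.379
```

```bash
python3 plan.py 529.5 -197 32.6 183.3; python3 - <<'E'
from h import *
p,d=env.read_camera("scene"); np.savez('fin.npz',p=p,d=d)
cv2.imwrite('pics/fin.png',cv2.resize(p[140:230,185:285,::-1],None,fx=6,fy=6,interpolation=cv2.INTER_CUBIC))
s=env.state();print(s['t'],s['ft_force'],s['moment'],s['eef_pos'])
# predicted block outline here
c,si=np.cos(.0565),np.sin(.0565)
print(s['joints'].round(3))
E
```

```text
t 11.9 pos [ 529.5 -197.    32.7] rot deg [ 179.82   -0.2  -176.76] F [-7.5  9.3 10. ] M [ 1.69  1.2  -0.06] open 0.379
tool shift mm [-0.  -0.   0.1] frac [-0.     -0.0001  0.0001] rows@50 1.0
turn frac [ 0.002  -0.0023 -0.0007]
11.95 [-6.7397033   7.79777764  6.83829406] [ 1.40412727  1.14567123 -0.12170189] [ 529.46067348 -196.97713095   32.6701087 ]
[-4.740e-01  6.530e-01  1.863e+00  2.000e-03  6.310e-01 -2.102e+00]
```

View pics/fin.png

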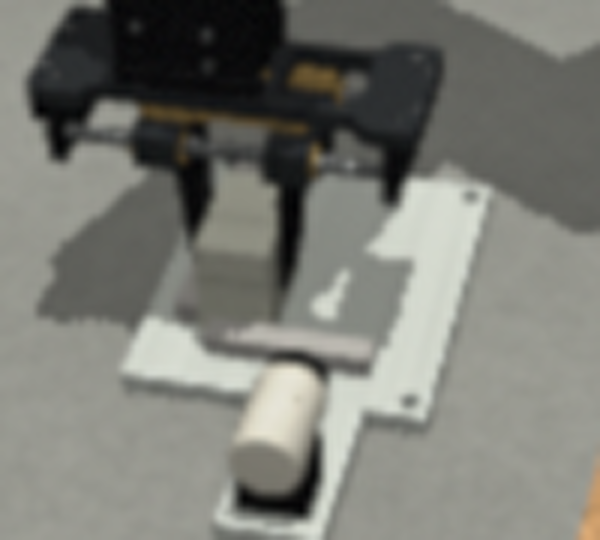

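The picture shows the block upright in the inside corner: its front face is against the short fence (around 235,330), its left face is at the long fence (200,320), and the jaws are clear. I'll check that the push is steady while held.

```bash
python3 - <<'E'
from h import *
for i in range(10):
    env.read_camera("top"); s=env.state()
    print(round(s['t'],2),s['ft_force'].round(1),s['moment'].round(2),s['eef_pos'].round(2))
C=cloud('scene',np.load('fin.npz')['d']); 
p,d=env.read_camera("scene");C=cloud('scene',d)
yx=np.mgrid[165:200,214:235].reshape(2,-1).T
P=C[yx[:,0],yx[:,1]];print('table/top z pts',np.percentile(P[:,2],[5,50,95]).round(1), 'front face x', P[(P[:,2]>28)&(P[:,2]<60)].round(0)[::12].tolist())
E
```

```text
12.0 [-6.5  6.5  7.5] [ 1.39  1.06 -0.15] [ 529.49 -196.99   32.71]
12.05 [-7.1  6.9  7.6] [ 1.35  1.15 -0.12] [ 529.48 -196.97   32.67]
12.1 [-8.1  7.6  6.8] [ 1.35  1.13 -0.1 ] [ 529.5  -196.98   32.71]
12.15 [-7.6  7.6  6.3] [ 1.37  1.11 -0.12] [ 529.49 -197.01   32.7 ]
12.2 [-6.4  7.2  6.2] [ 1.39  1.08 -0.15] [ 529.49 -197.02   32.68]
12.25 [-7.   7.7  6.9] [ 1.33  1.1  -0.12] [ 529.46 -196.94   32.66]
12.3 [-7.1  7.   7.2] [ 1.39  1.13 -0.13] [ 529.46 -196.99   32.67]
12.35 [-7.   6.5  7.8] [ 1.37  1.02 -0.11] [ 529.47 -196.98   32.68]
12.4 [-6.4  7.5  7.4] [ 1.37  1.09 -0.07] [ 529.49 -197.01   32.69]
12.45 [-7.6  6.9  6.2] [ 1.35  1.1  -0.12] [ 529.47 -196.98   32.68]
table/top z pts [ 11.9  57.  125.2] front face x [[543.0, -221.0, 59.0], [559.0, -213.0, 59.0], [559.0, -198.0, 58.0], [559.0, -204.0, 53.0], [538.0, -175.0, 43.0], [559.0, -180.0, 54.0], [558.0, -193.0, 48.0], [557.0, -202.0, 41.0], [560.0, -207.0, 39.0], [560.0, -208.0, 34.0], [561.0, -208.0, 31.0], [559.0, -196.0, 28.0]]
```

```bash
python3 -c "
from cell import env
print(env.job_done())"
```

```text
the job is handed in; nothing more can be done
None
```

The block is standing upright on the stage, pressed into the corner with its long side on the long fence. The arm was still gripping and pressing it when I handed the job in, at about 12.5 s of the 48 s allowed. The reds and the other loose things were left alone.

**Pick-up:** I took the pale grey oblong on the cork mat, the only grey sample about 55 mm high. The first grip sat about 10 mm too high and tilted by 0.75°, so I released it and gripped again lower and level.

**Placing:** the block touched the plate at TCP z 32.6 mm, exactly as expected. It then met the long fence and the short fence, each within 1 mm of the position I measured from the cameras.

**Last checks:**
- **Push:** over 0.5 s of holding, the force stayed at about 7 N on each fence and about 7 N downward, and the position held to about 0.1 mm.
- **Grip:** the opening read 36 mm, which matches the block's width.
- **Position:** in the last camera depth reading, the block's front face was at x of about 559–560 mm, level with the short fence's inner face.
- **Tilt:** the tool stayed tilted by about 0.2° under the push, and a correction did not remove it.
- **Not seen:** the top camera's view of the corner was blocked by the arm. Contact with the long fence is therefore judged from force, position and the scene camera.

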